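Find the module that rocks in its dock and set it aside

ROBOT

A 6-joint arm with a two-finger parallel gripper is mounted at the origin on the work surface. World frame = base frame: x ahead of the robot, y to its left, z up, the work surface at z = 0. Lengths are in m, angles in rad, forces in N, time in s.
With the tool pointing down it reaches from about 0.4 to 0.825 m from the base axis. Payload 7 kg.
Tool frame: the origin (TCP) lies midway between the tips of the shut fingers; the grasp point (between the pads) lies 19 mm behind it; z points along the fingers, y is the line along which they close (so a half turn about z gives the same grasp; the last joint's range is limited). The gripper opens to 88 mm and grips with 3 to 60 N. Pads are 19 mm wide; open, the fingers measure 130 mm over their backs; the gripper's body (78 mm by 193 mm) begins 47 mm behind the grasp point.
Start: joints at [1.599, 0.359, 0.012, 0, -1.224, -0.288], TCP at [0.173, 0.652, 0.227] pointing down, gripper open.
Joint ranges: [-3.07, 3.07], [-1.43, 2.12], [-1.02, 1.25], [-3.03, 1.67], [-3.05, -0], [-3.03, 3.03]. Speed limits (rad/s): [2.39, 2.39, 3.01, 3.14, 3.14, 3.14].

INTERFACE

Orientations are given as [roll, pitch, yaw] about the fixed x, y, z axes, in that order (R = Rz(yaw) Ry(pitch) Rx(roll)).
In Python, from station import get_state, grab_frame, calibration, job_done, boxes_of, regions_of, spot_point gives the robot as it stands. The module is installed in compiled form; this text tells all that it offers.
- The arm moves only by the tool arm_command, never from a script. Its argument "commands" is a list of rows, each an object of numbers: "tx", "ty", "tz": the shift along the tool's x, y, z each as a share of 25 cm, from -1 to 1; "twist": the turn about the tool's z as a share of 180 degrees, from -1 to 1. A call has exactly 8 rows; each row is the pose to reach, as a shift and turn from the pose commanded when the call began, along the tool's axes at that moment, turning the shorter way round; what a row does not reach only later rows make up. A row lasts 1/12 s, in which the tool goes at most 41.7 mm and 7.16 degrees, less where a joint would pass 70% of its speed; a pose out of reach is approached as far as the arm can. A call with a number of a shift or a turn outside -1 to 1 is refused whole. A call with a gripper value outside its range is refused whole. "claw" is the opening, from 0 (shut) to 1 (fully open), set as the call begins (left out, the last holds). The fingers move at their own pace and stop on an object; "grip_force" is the grip in N (left out, the last holds). Time passes only in rows, so rows that repeat a pose let the fingers close, or fill a call up. It gives the time, the measured TCP pose, the force, the opening and the grip force at its end, in the units of the state.
- get_state(): the state, without advancing time (a new reading comes with each control period).
- grab_frame(name): name is "side" or "top"; returns the picture (420x560x3 uint8, red, green, blue); there is no depth.
- calibration(name): a dict with "camera_matrix" (3x3 intrinsics, pixels), "k1" (the pictures are not rectified: a ray, as slopes to the right and down, at radius r is drawn at 1 + k1 r^2 times it, then the intrinsics apply), "extrinsics" (4x4, takes a point from camera to world coordinates). Camera axes: x right, y down, z forward; pixel columns grow to the right and rows downward; lengths in m; the calibration is good to about 2 mm. A picture is of the moment at which its call begins. calibration takes no time and is no camera call.
- job_done(): hands the job in; it is judged then, once.
Trained networks look in the newest picture that a camera, given by its name, has taken for a name from the list of things; names that differ only in an ending like _2 or _b are one class to them, and where a whole thing is asked for, a point or a joint stands for the part that bears it (a point fixed in the world has none). Each returns a list of dicts, best first, with "score" (0 to 1); they miss things now and then, are a little off and sometimes report something else, mostly with a low value. They report only what shows in the picture. A call takes as long as a camera call. They do not tell look-alikes from the thing itself.
- boxes_of(query, camera): "rect" ([left, top, right, bottom] in pixels, round what is visible of it).
- regions_of(query, camera): "region" (420x560 bool, what is visible of it) and "rect" ([left, top, right, bottom] in pixels, round what is visible of it).
- spot_point(query, camera): "uv" ([column, row] in pixels: a listed point, or the origin of a listed thing).
The state is a dict: "t": time; "q": joint angles; "qd": joint speeds; "joint_efforts": joint torques, N m; "eef_pos": TCP position; "ee_rot": TCP orientation; "force": force on the tool from outside, world axes, zero at the start; "moment": the same for the moment, N m; "width": finger opening in m; "gripper_force": force on a finger pad.
Only numpy, scipy, OpenCV 4.12 (cv2) and the standard library are available. Lean on these libraries where they do the work, as an engineer would, in place of code of your own. Each camera call takes 0.05 s, during which the arm holds its last target. There are 200 camera calls.

TASK

One of the three power modules in the sloping dock has become loose in its slot. Rock them one at a time, first to the left and then to the right as seen from the robot, until you feel which one has play; then draw that one out, carry it over and stand it upright on its foot in the grey repair bin, letting go only once it stands. Leave the other two seated and do not disturb the other things on the bench.

Things in the scene. Friction and masses are not known exactly. Their poses are not given: they have to be found in the camera images.
- dock: sloping test dock, fixed: base plate 200 x 300 mm with three slots side by side, its deck facing up and towards the robot. Origin on the table, about mid base; x to its back (away from the robot), y along the row of slots, z up. The slots lean 0.44 rad (25 deg) from vertical: their axis points (-0.426, 0, 0.905) in the dock frame. Slot floor centres: x 30, y +95 / 0 / -95, z 45 mm
- mouth_l (a point): centre of the left slot's mouth, 50 mm up the slot axis from its floor. All three slots look alike, rubber lips hide the gaps, and any one may be the worn one
- mouth_m (a point): the same for the middle slot. In the worn slot a module has 4 mm of room each side along dock y: it rocks 0.08 to 0.16 rad each way (top 10 to 17 mm each way), with hardly any force, and falls back; it has no catch and draws out along the slot axis with little more than its weight
- mouth_r (a point): the same for the right slot. In the two good slots a module's top gives only 1 to 4 mm each way when pushed with 5 to 15 N, and a catch stops it from coming out
- lamp_bar (a point): underside centre of a lamp bar, 300 (dock y) x 24 x 14 mm, 236 mm above the table over the dock at dock x = 12 mm, on posts at dock x = 95, y = +-147 mm. It is in the way of a gripper held upright over a seated module, and clear of one that leans with the slots
- repair_bin: grey open bin, fixed, 190 (x) x 170 (y) x 45 mm, walls and floor 4 mm. Origin: underside centre; x and y along its sides. Empty at the start
- module_l: power module seated in the left slot as seen from the robot (dock y = +95 mm): aluminium box 60 (x) x 36 (y) x 130 mm (z), about 0.35 kg (varies), perforated ends, black 16 mm foot with a notch in each narrow end. Origin: centre of its flat underside; z along its length to the top. Seated, its x and y are the dock's, leaning 0.44 rad (25 deg) with the slot, 80 mm of it stands out of the slot. 59 mm free between neighbours
- module_l_top (a point): centre of the top face of module_l, 130 mm above its underside
- module_m: power module seated in the middle slot as seen from the robot (dock y = +0 mm): aluminium box 60 (x) x 36 (y) x 130 mm (z), about 0.35 kg (varies), perforated ends, black 16 mm foot with a notch in each narrow end. Origin: centre of its flat underside; z along its length to the top. Seated, its x and y are the dock's, leaning 0.44 rad (25 deg) with the slot, 80 mm of it stands out of the slot. 59 mm free between neighbours
- module_m_top (a point): centre of the top face of module_m, 130 mm above its underside
- module_r: power module seated in the right slot as seen from the robot (dock y = -95 mm): aluminium box 60 (x) x 36 (y) x 130 mm (z), about 0.35 kg (varies), perforated ends, black 16 mm foot with a notch in each narrow end. Origin: centre of its flat underside; z along its length to the top. Seated, its x and y are the dock's, leaning 0.44 rad (25 deg) with the slot, 80 mm of it stands out of the slot. 59 mm free between neighbours
- module_r_top (a point): centre of the top face of module_r, 130 mm above its underside
- supply_left: loose perforated steel power supply lying flat, 160 x 98 x 38 mm, left of the dock; origin at its underside; to be left alone
- supply_right: loose perforated steel power supply lying flat, 160 x 98 x 38 mm, right of the repair bin; origin at its underside; to be left alone
- pliers: red-handled pliers lying flat, about 180 x 60 x 18 mm, in front of the dock; origin at its underside; to be left alone
- screwdriver: screwdriver lying flat, under 230 mm long and 35 mm thick; origin at its underside; to be left alone
- screw_tray: small white tray of screws, 90 x 70 x 18 mm; origin at its underside; to be left alone
- tape_roll: black ring (roll of tape), 90 mm across, 20 mm high, lying flat between dock and bin, towards the back; origin at its underside; to be left alone
- terminal_strip: white terminal strip, 70 x 16 x 16 mm, lying flat; origin at its underside; to be left alone
Mind the look-alikes: they are no part of the job. Leave any yellow look-alike of the module_r alone.

How it is judged:
On the way, in this order (a step that is already met when the one before it is completed fails the run):
1. the loose module, still seated, is rocked to the left (dock +y): its top at least 7 mm off the middle of its slot (((distance of module_l from where it was at the start of the episode below 0.01 m and y of module_l_top in the frame of dock above 0.102 m) or (distance of module_m from where it was at the start of the episode below 0.01 m and y of module_m_top in the frame of dock above 0.007 m) or (distance of module_r from where it was at the start of the episode below 0.01 m and y of module_r_top in the frame of dock above -0.088 m))), for 0.1 s.
2. then it is rocked to the right (dock -y): its top at least 7 mm off the middle of its slot, still seated (((distance of module_l from where it was at the start of the episode below 0.01 m and y of module_l_top in the frame of dock below 0.088 m) or (distance of module_m from where it was at the start of the episode below 0.01 m and y of module_m_top in the frame of dock below -0.007 m) or (distance of module_r from where it was at the start of the episode below 0.01 m and y of module_r_top in the frame of dock below -0.102 m))), for 0.1 s.
3. it is drawn out and held clear of the dock, its underside more than 90 mm above the table (((z of module_l in the frame of dock above 0.09 m and contact force between the fingers and module_l above 0.5 N) or (z of module_m in the frame of dock above 0.09 m and contact force between the fingers and module_m above 0.5 N) or (z of module_r in the frame of dock above 0.09 m and contact force between the fingers and module_r above 0.5 N))), for 0.1 s.
At the end, for the whole second after the job is handed in: the loose module stands upright (within 0.12 rad) and at rest on the floor of the repair bin, its underside within 12 mm of the bin's underside level, and the tops of the other two modules are within 8 mm of where they began (((x of module_l in the frame of repair_bin between -0.091 and 0.091 m and y of module_l in the frame of repair_bin between -0.081 and 0.081 m and z of module_l in the frame of repair_bin below 0.012 m and angle between module_l's own z axis and vertical below 0.12 rad and linear speed of module_l below 0.02 m/s and distance of each of module_m_top, module_r_top from where it was at the start of the episode below 0.008 m) or (x of module_m in the frame of repair_bin between -0.091 and 0.091 m and y of module_m in the frame of repair_bin between -0.081 and 0.081 m and z of module_m in the frame of repair_bin below 0.012 m and angle between module_m's own z axis and vertical below 0.12 rad and linear speed of module_m below 0.02 m/s and distance of each of module_l_top, module_r_top from where it was at the start of the episode below 0.008 m) or (x of module_r in the frame of repair_bin between -0.091 and 0.091 m and y of module_r in the frame of repair_bin between -0.081 and 0.081 m and z of module_r in the frame of repair_bin below 0.012 m and angle between module_r's own z axis and vertical below 0.12 rad and linear speed of module_r below 0.02 m/s and distance of each of module_l_top, module_m_top from where it was at the start of the episode below 0.008 m))); the robot touches nothing.
It fails at once if a module is let go over the bin with its underside more than 20 mm above the bin's underside ((x of module_l in the frame of repair_bin between -0.095 and 0.095 m and y of module_l in the frame of repair_bin between -0.085 and 0.085 m and z of module_l in the frame of repair_bin above 0.02 m and contact force between the fingers and module_l below 0.05 N) or (x of module_m in the frame of repair_bin between -0.095 and 0.095 m and y of module_m in the frame of repair_bin between -0.085 and 0.085 m and z of module_m in the frame of repair_bin above 0.02 m and contact force between the fingers and module_m below 0.05 N) or (x of module_r in the frame of repair_bin between -0.095 and 0.095 m and y of module_r in the frame of repair_bin between -0.085 and 0.085 m and z of module_r in the frame of repair_bin above 0.02 m and contact force between the fingers and module_r below 0.05 N)).
It fails at once if a bystander is moved more than 30 mm (distance of any of supply_left, supply_right, pliers, screwdriver, screw_tray, tape_roll, terminal_strip from where it was at the start of the episode above 0.03 m).
It also fails if it takes over 64 s, if anything falls off the work surface, if the arm or the gripper's body presses on something with over 40 N, if the wrist force passes 120 N, or if a joint passes its speed limit or range.

## Working session

There is one attempt and no reset: what is moved stays moved. The work goes in short steps, Python scripts to look and compute and a tool call to move; the robot and the scene stay as the last step left them, time stands still between calls to the robot, and variables do not carry over. Pictures are saved under pics/ and viewed, at most 13 in all, crops included, and the job is handed in when it is done.

Besides the shell and the picture viewer there is one more tool, called after ">>>" in YAML: its name, and indented under it one key for each argument. arm_command: Moves the arm, as the interface text tells. Shift numbers are shares of 25 cm and turn numbers shares of 180 degrees, none past 1 either way. Its arguments: {"type":"object","properties":{"commands":{"type":"array"},"claw":{"type":"number"},"grip_force":{"type":"number"}},"required":["commands"]}

```bash
mkdir -p pics
python3 - <<'E'
from station import *
import cv2,numpy as np
for n in("side","top"):
    f=grab_frame(n); cv2.imwrite(f"pics/{n}0.png",f[:,:,::-1])
    c=calibration(n); print(n,c["camera_matrix"],c["k1"],np.round(c["extrinsics"],4).tolist())
    for q in["dock","mouth_l","mouth_m","mouth_r","module_l_top","module_m_top","module_r_top","repair_bin","lamp_bar","module_l","module_m","module_r"]:
        print(q,[(np.round(d["uv"],1).tolist(),round(d["score"],2)) for d in spot_point(q,n)[:4]])
s=get_state();print(s)
E
```

```text
side [[475.24466621   0.         276.67352087]
 [  0.         475.24466621 215.40206854]
 [  0.           0.           1.        ]] 0.028754784356262688 [[0.9531, -0.139, 0.269, 0.1378], [-0.3018, -0.5054, 0.8084, -1.193], [0.0236, -0.8516, -0.5237, 0.9267], [0.0, 0.0, 0.0, 1.0]]
dock [([281.7, 228.6], 0.74)]
mouth_l [([292.8, 224.2], 0.97), ([271.7, 192.8], 0.72), ([279.7, 228.4], 0.68), ([281.0, 209.2], 0.6)]
mouth_m [([292.8, 224.2], 0.97), ([271.7, 192.8], 0.72), ([279.7, 228.4], 0.68), ([281.0, 209.2], 0.6)]
mouth_r [([292.8, 224.2], 0.97), ([271.7, 192.8], 0.72), ([279.7, 228.4], 0.68), ([281.0, 209.2], 0.6)]
module_l_top [([258.2, 178.0], 0.82)]
module_m_top [([271.6, 192.0], 0.57), ([282.3, 208.2], 0.21)]
module_r_top [([283.8, 205.4], 0.91), ([219.0, 192.4], 0.59), ([350.1, 268.1], 0.55), ([283.6, 230.7], 0.18)]
repair_bin [([301.8, 304.8], 0.85), ([277.9, 205.4], 0.49), ([341.8, 372.1], 0.34)]
lamp_bar [([285.2, 172.2], 0.56)]
module_l [([296.7, 230.0], 0.9), ([274.9, 201.9], 0.7), ([186.0, 188.7], 0.69)]
module_m [([296.7, 230.0], 0.9), ([274.9, 201.9], 0.7), ([186.0, 188.
[... 1125 characters left out ...]
 284.3], 0.7), ([240.4, 190.9], 0.65)]
{'t': 1.3, 'q': array([ 1.59908923e+00,  3.58588993e-01,  1.18771411e-02,  2.94897242e-05,
       -1.22411782e+00, -2.88084212e-01]), 'qd': array([-0.0007186 , -0.00010854,  0.0004171 ,  0.00110993,  0.00168127,
       -0.00059788]), 'joint_efforts': array([ 3.04294801e-03, -5.82391942e+01,  2.93291044e+01,  7.00232998e+00,
        1.23348707e-02, -2.37979322e-05]), 'eef_pos': array([0.1734268 , 0.65230354, 0.22656372]), 'ee_rot': array([ 3.14156856e+00, -3.60658268e-05, -2.59781290e-01]), 'force': array([-0.50599604, -0.29852086, -0.07498087]), 'moment': array([ 0.02916604, -0.0619194 ,  0.00809315]), 'gripper_force': 0.0, 'width': 0.08766573669714449}
```

View both.

View pics/side0.png

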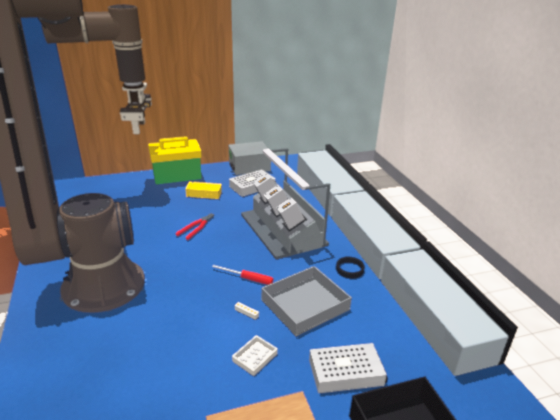

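View pics/top0.png

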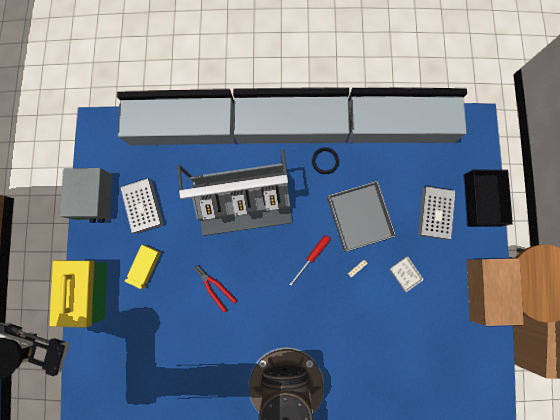

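The side view shows the dock at about (285,215), the bin at (306,298) and a yellow look-alike box lying at (203,190). In the top view the three modules are at (208,207), (240,203) and (270,199), and the bin is at (361,215). The yellow look-alike is at (142,266), outside the dock, so it is not one of the three.

Run:
```python
import cv2,numpy as np
t=cv2.imread("pics/top0.png");s=cv2.imread("pics/side0.png")
a=cv2.resize(t[145:245,170:305],(790,585),interpolation=cv2.INTER_CUBIC)
cv2.imwrite("pics/tc.png",a)
b=cv2.resize(s[140:260,235:345],(550,600),interpolation=cv2.INTER_CUBIC)
cv2.imwrite("pics/sc.png",b)
```

```text
(no output)
```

View pics/tc.png

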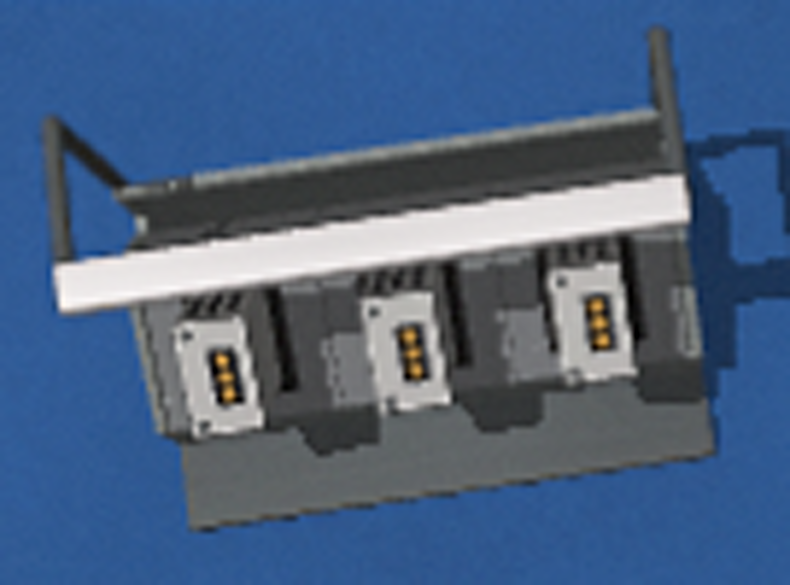

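View pics/sc.png

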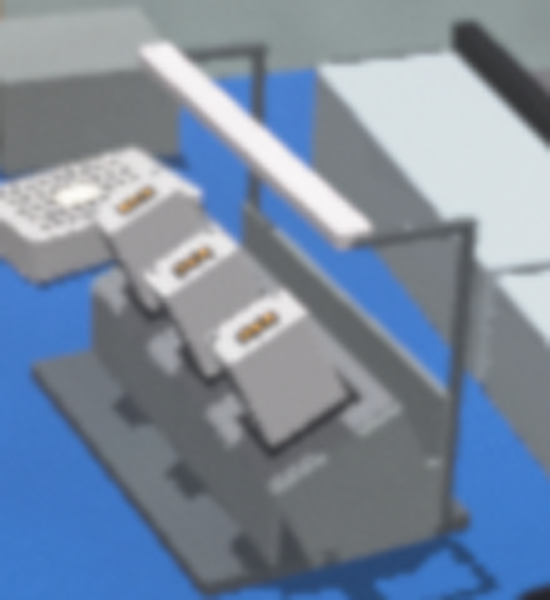

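The crops show the module tops, in full-frame top-view pixels, at about (207.4,209.8), (239.7,205.0) and (271.4,200.4). The lamp bar ends and the front edge of the base plate are clear too. I'll fit the dock and bin poses to these.

```bash
cat > h.py <<'E'
import numpy as np,cv2
from station import *
from scipy.optimize import least_squares
def proj(n,P):
    c=calibration(n);E=np.linalg.inv(c["extrinsics"]);K=c["camera_matrix"]
    p=np.atleast_2d(P)@E[:3,:3].T+E[:3,3];s=p[:,:2]/p[:,2:];s=s*(1+c["k1"]*(s**2).sum(1,keepdims=True))
    return s@K[:2,:2].T+K[:2,2]
def pl(p,L):
    L=np.atleast_2d(L);c,s=np.cos(p[2]),np.sin(p[2])
    return np.c_[c*L[:,0]-s*L[:,1]+p[0],s*L[:,0]+c*L[:,1]+p[1],L[:,2]]
def fit(obs,x0):
    f=lambda p:np.concatenate([w*(proj(n,pl(p,L))[0]-uv) for n,L,uv,w in obs])
    r=least_squares(f,x0,loss="soft_l1");return r.x,f(r.x).reshape(-1,2)
E
cat > a.py <<'E'
from h import *
T=lambda u,v:np.array([170+u/5.852,145+v/5.85]);S=lambda u,v:np.array([235+u/5,140+v/5])
o=[]
for y,u,s in((.095,(219,379),(137,203)),(0,(408,351),(193,264)),(-.095,(593,324),(257,328))):
    o+=[("top",(-.0254,y,.1627),T(*u),1),("side",(-.0254,y,.1627),S(*s),.7)]
for L,u in(((.024,.15,.25),(56,266)),((0,.15,.25),(60,312)),((.024,-.15,.25),(686,175)),((0,-.15,.25),(690,222)),((-.1,.15,.006),(190,530)),((-.1,-.15,.006),(715,452))): o.append(("top",L,T(*u),1))
for L,u in(((0,-.15,.236),(343,246)),((.0,.15,.25),(140,48)),((-.1,.15,.006),(33,366)),((-.1,-.15,.006),(205,588))): o.append(("side",L,S(*u),.7))
p,r=fit(o,[.5,.1,.14]);print("dock",p);print(np.round(r,1).tolist())
b=[]
for L,t,s in(((.095,.085,.045),(328.5,194.5),(262,291)),((.095,-.085,.045),(379,181),(312,269)),((-.095,-.085,.045),(396,237),(351,297)),((-.095,.085,.045),(347,251),(303,331))):
    b.append(("top",L,np.array(t),1))
g=regions_of("repair_bin","top")[0]["region"].astype(np.uint8)
print(cv2.boxPoints(cv2.minAreaRect(cv2.findNonZero(g))),g.sum())
p2,r2=fit(b,[.5,-.2,.2]);print("bin",p2);print(np.round(r2,1).tolist())
print(proj("side",pl(p2,[L for _,L,_,_ in b])))
E
python3 a.py
```

```text
dock [0.58928954 0.13566059 0.13698014]
[[-0.1, -1.1], [-0.5, -0.6], [-0.5, -0.9], [-0.3, -0.6], [-0.1, -0.8], [-0.4, -0.3], [-0.4, -1.0], [-0.2, -0.4], [0.1, -1.1], [0.7, -0.6], [0.8, 4.0], [0.5, 4.6], [-1.0, 1.3], [-0.7, 0.0], [-3.4, 1.2], [-3.5, 1.6]]
[[325.8481  195.2885 ]
 [378.15506 179.05531]
 [395.83292 236.01735]
 [343.52597 252.25053]] 3143
bin [ 0.54231276 -0.25189229  0.26804654]
[[0.5, 0.2], [-0.2, -0.2], [0.5, -0.2], [-1.1, 0.2]]
[[314.45493727 266.78042203]
 [351.37288591 299.24758699]
 [294.95708398 325.15482549]
 [260.67582765 288.19913601]]
```

```bash
cat > b.py <<'E'
exec(open('a.py').read().split("p,r=fit")[0])
o=[x for x in o if x[1][2]>.01]
p,r=fit(o,[.5,.1,.14]);print("dock",p.round(4).tolist());print(np.round(r,1).tolist())
for y in(.095,0,-.095): print(pl(p,[-.045,y,.12]).round(4))
np.save("dock.npy",p)
s=get_state();print(s["t"],s["eef_pos"],s["ee_rot"])
E
python3 b.py
```

```text
dock [0.5877, 0.1351, 0.1386]
[[0.1, -0.5], [-0.8, -0.5], [-0.3, -0.4], [-0.6, -0.5], [0.1, -0.4], [-0.7, -0.2], [-0.3, -0.4], [-0.0, 0.3], [0.3, -0.6], [0.9, -0.1], [-1.3, 1.4], [-1.0, 0.1]]
[[0.5301 0.2229 0.12  ]]
[[0.5432 0.1289 0.12  ]]
[[0.5563 0.0348 0.12  ]]
1.35 [0.17341691 0.65232314 0.22658826] [-3.14156733e+00 -4.35477373e-06 -2.59818161e-01]
```

>>> arm_command:
  commands:
    - {"tz": -0.15}
    - {"tz": -0.3}
    - {"tx": 0.12,"ty": 0.1,"tz": -0.3}
    - {"tx": 0.24,"ty": 0.2,"tz": -0.3}
    - {"tx": 0.36,"ty": 0.3,"tz": -0.3,"twist": -0.03}
    - {"tx": 0.48,"ty": 0.42,"tz": -0.3,"twist": -0.06}
    - {"tx": 0.6,"ty": 0.54,"tz": -0.3,"twist": -0.09}
    - {"tx": 0.72,"ty": 0.66,"tz": -0.3,"twist": -0.127}
  claw: 1
  grip_force: 10

```text
invalid input
```

>>> arm_command:
  commands:
    - {"tx": 0,"ty": 0,"tz": -0.15,"twist": 0}
    - {"tx": 0,"ty": 0,"tz": -0.3,"twist": 0}
    - {"tx": 0.12,"ty": 0.1,"tz": -0.3,"twist": 0}
    - {"tx": 0.24,"ty": 0.2,"tz": -0.3,"twist": 0}
    - {"tx": 0.36,"ty": 0.3,"tz": -0.3,"twist": -0.03}
    - {"tx": 0.48,"ty": 0.42,"tz": -0.3,"twist": -0.06}
    - {"tx": 0.6,"ty": 0.54,"tz": -0.3,"twist": -0.09}
    - {"tx": 0.72,"ty": 0.66,"tz": -0.3,"twist": -0.127}
  claw: 1
  grip_force: 10

```text
t: 2.02
eef_pos: [0.3044, 0.4467, 0.3017]
ee_rot: [-3.141, -0.0, 0.144]
force: [1.2, 0.7, 0.4]
width: 0.0875
gripper_force: 0.0
```

>>> arm_command:
  commands:
    - {"tx": 0.06,"ty": 0.14,"tz": 0,"twist": 0}
    - {"tx": 0.12,"ty": 0.28,"tz": 0,"twist": 0}
    - {"tx": 0.18,"ty": 0.42,"tz": 0,"twist": 0}
    - {"tx": 0.25,"ty": 0.56,"tz": 0,"twist": 0}
    - {"tx": 0.32,"ty": 0.7,"tz": 0.05,"twist": 0}
    - {"tx": 0.39,"ty": 0.84,"tz": 0.1,"twist": 0}
    - {"tx": 0.47,"ty": 1.0,"tz": 0.2,"twist": 0}
    - {"tx": 0.47,"ty": 1.0,"tz": 0.2,"twist": 0}

```text
t: 2.68
eef_pos: [0.4553, 0.2131, 0.249]
ee_rot: [3.14, 0.003, 0.136]
force: [-1.8, -0.8, -1.1]
width: 0.0876
gripper_force: 0.0
```

```bash
cat >> h.py <<'E'
def loc(v=None,p=None):
    p=np.load("dock.npy") if p is None else p
    s=get_state();d=s["eef_pos"]-np.r_[p[:2],0];c,q=np.cos(p[2]),np.sin(p[2])
    return np.r_[c*d[0]+q*d[1],-q*d[0]+c*d[1],d[2]],s
E
python3 -c "
from h import *
l,s=loc();print((l*1000).round(1),s['ee_rot'],s['q'].round(3),s['t'],s['force'])
f=grab_frame('top');cv2.imwrite('pics/t1.png',cv2.resize(f[130:270,150:330],(720,560),interpolation=cv2.INTER_CUBIC)[:,:,::-1])
print(proj('top',s['eef_pos']))"
```

```text
[-120.4   95.6  249. ] [3.13990264e+00 3.01023654e-03 1.36069354e-01] [ 8.290e-01  5.900e-02 -3.210e-01 -1.000e-03 -1.194e+00  8.780e-01] 2.6833 [-1.77303896 -0.75634717 -1.05333318]
[[204.95435995 239.43157604]]
```

>>> arm_command:
  commands:
    - {"tx": 0,"ty": 0,"tz": 0.13,"twist": 0}
    - {"tx": 0,"ty": 0,"tz": 0.26,"twist": 0}
    - {"tx": 0,"ty": 0,"tz": 0.39,"twist": 0}
    - {"tx": 0.05,"ty": 0,"tz": 0.5,"twist": 0}
    - {"tx": 0.12,"ty": 0,"tz": 0.52,"twist": 0}
    - {"tx": 0.19,"ty": 0,"tz": 0.52,"twist": 0}
    - {"tx": 0.25,"ty": 0,"tz": 0.52,"twist": 0}
    - {"tx": 0.29,"ty": 0,"tz": 0.52,"twist": 0}
  claw: 0.6

```text
t: 3.4
eef_pos: [0.528, 0.2285, 0.1216]
ee_rot: [3.141, -0.0, 0.14]
force: [0.7, 0.9, 1.6]
width: 0.0529
gripper_force: 0.0
```

```bash
python3 -c "
from h import *
l,s=loc();print((l*1000).round(1),s['ee_rot'],s['width'],s['t'],s['force'])
f=grab_frame('top');g=grab_frame('side')
cv2.imwrite('pics/c1.png',np.hstack([cv2.resize(f[150:250,170:300],(400,308),interpolation=cv2.INTER_CUBIC),cv2.resize(g[130:260,220:350],(308,308),interpolation=cv2.INTER_CUBIC)])[:,:,::-1])"
```

```text
[-46.3 100.8 121.6] [ 3.14146482e+00 -4.52519731e-04  1.39756459e-01] 0.05288862427682106 3.4 [0.70443776 0.90403717 1.62099254]
```

View pics/c1.png

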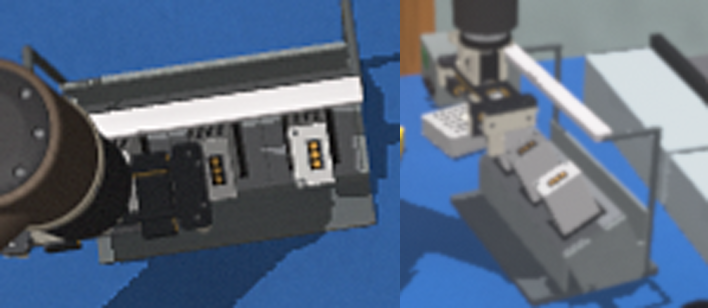

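The gripper straddles the left module's upper front corner and is clear of the lamp bar. Next I rock it gently to the left.

>>> arm_command:
  commands:
    - {"tx": 0,"ty": -0.01,"tz": 0,"twist": 0}
    - {"tx": 0,"ty": -0.02,"tz": 0,"twist": 0}
    - {"tx": 0,"ty": -0.03,"tz": 0,"twist": 0}
    - {"tx": 0,"ty": -0.036,"tz": 0,"twist": 0}
    - {"tx": 0,"ty": -0.036,"tz": 0,"twist": 0}
    - {"tx": 0,"ty": -0.036,"tz": 0,"twist": 0}
    - {"tx": 0,"ty": -0.036,"tz": 0,"twist": 0}
    - {"tx": 0,"ty": -0.036,"tz": 0,"twist": 0}

```text
t: 4.17
eef_pos: [0.5252, 0.236, 0.1216]
ee_rot: [3.141, 0.0, 0.139]
force: [-1.0, -3.5, 2.2]
width: 0.0523
gripper_force: 1.4
```

```bash
python3 -c "
from h import *
l,s=loc();print((l*1000).round(1),s['ee_rot'],s['width'],s['t'],s['force'],s['moment'],s['gripper_force'])"
```

```text
[-48.  108.6 121.6] [3.14142858e+00 2.93653314e-04 1.39035522e-01] 0.052335876062717106 4.1667 [-1.0307904  -3.49296544  2.23933871] [-1.12521856  0.27372803 -0.06795812] 1.439296156167984
```

>>> arm_command:
  commands:
    - {"tx": 0,"ty": -0.006,"tz": 0,"twist": 0}
    - {"tx": 0,"ty": -0.012,"tz": 0,"twist": 0}
    - {"tx": 0,"ty": -0.012,"tz": 0,"twist": 0}
    - {"tx": 0,"ty": -0.012,"tz": 0,"twist": 0}
    - {"tx": 0,"ty": -0.012,"tz": 0,"twist": 0}
    - {"tx": 0,"ty": -0.012,"tz": 0,"twist": 0}
    - {"tx": 0,"ty": -0.012,"tz": 0,"twist": 0}
    - {"tx": 0,"ty": -0.012,"tz": 0,"twist": 0}

```text
t: 4.83
eef_pos: [0.5251, 0.2368, 0.1218]
ee_rot: [3.138, 0.001, 0.139]
force: [2.5, -12.0, 5.3]
width: 0.0525
gripper_force: 6.2
```

```bash
python3 -c "
from h import *
l,s=loc();print((l*1000).round(1),s['ee_rot'],s['width'],s['t'],s['force'],s['moment'],s['gripper_force'])"
```

```text
[-48.  109.4 121.8] [3.13808381e+00 1.18900571e-03 1.38685028e-01] 0.052508093692518985 4.8333 [  2.49286665 -11.98351266   5.31731519] [-4.58372511 -0.96104473 -0.02910336] 6.162397116422653
```

>>> arm_command:
  commands:
    - {"tx": 0,"ty": 0.03,"tz": 0,"twist": 0}
    - {"tx": 0,"ty": 0.06,"tz": 0,"twist": 0}
    - {"tx": 0,"ty": 0.08,"tz": 0,"twist": 0}
    - {"tx": 0,"ty": 0.1,"tz": 0,"twist": 0}
    - {"tx": 0,"ty": 0.104,"tz": 0,"twist": 0}
    - {"tx": 0,"ty": 0.104,"tz": 0,"twist": 0}
    - {"tx": 0,"ty": 0.104,"tz": 0,"twist": 0}
    - {"tx": 0,"ty": 0.104,"tz": 0,"twist": 0}

```text
t: 5.5
eef_pos: [0.5286, 0.2161, 0.1218]
ee_rot: [-3.137, -0.002, 0.14]
force: [-4.7, 10.5, 1.0]
width: 0.0528
gripper_force: 5.3
```

```bash
python3 -c "
from h import *
l,s=loc();print((l*1000).round(1),s['ee_rot'],s['width'],s['t'],s['force'],s['moment'],s['gripper_force'])"
```

```text
[-47.3  88.4 121.8] [-3.13745405e+00 -1.71375978e-03  1.39821315e-01] 0.052848001414291086 5.5 [-4.70742565 10.47446508  0.97249467] [3.627971   1.80002072 0.18059919] 5.265470445156097
```

The left module is stiff both ways: about 2 mm each way at 11 N, so it is seated well. Next is the middle one.

>>> arm_command:
  commands:
    - {"tx": 0,"ty": -0.03,"tz": 0,"twist": 0}
    - {"tx": -0.09,"ty": -0.045,"tz": 0,"twist": 0}
    - {"tx": -0.19,"ty": -0.045,"tz": 0,"twist": 0}
    - {"tx": -0.22,"ty": 0.08,"tz": 0,"twist": 0}
    - {"tx": -0.22,"ty": 0.21,"tz": 0,"twist": 0}
    - {"tx": -0.16,"ty": 0.33,"tz": 0,"twist": 0}
    - {"tx": -0.07,"ty": 0.33,"tz": 0,"twist": 0}
    - {"tx": 0,"ty": 0.33,"tz": 0,"twist": 0}

```text
t: 6.17
eef_pos: [0.5414, 0.1306, 0.1221]
ee_rot: [-3.141, -0.001, 0.138]
force: [1.3, 1.1, 0.4]
width: 0.0526
gripper_force: 0.0
```

>>> arm_command:
  commands:
    - {"tx": 0,"ty": -0.01,"tz": 0,"twist": 0}
    - {"tx": 0,"ty": -0.02,"tz": 0,"twist": 0}
    - {"tx": 0,"ty": -0.03,"tz": 0,"twist": 0}
    - {"tx": 0,"ty": -0.04,"tz": 0,"twist": 0}
    - {"tx": 0,"ty": -0.05,"tz": 0,"twist": 0}
    - {"tx": 0,"ty": -0.05,"tz": 0,"twist": 0}
    - {"tx": 0,"ty": -0.05,"tz": 0,"twist": 0}
    - {"tx": 0,"ty": -0.05,"tz": 0,"twist": 0}

```text
t: 6.83
eef_pos: [0.5381, 0.1444, 0.1217]
ee_rot: [-3.141, -0.0, 0.14]
force: [0.0, -1.0, -1.0]
width: 0.0525
gripper_force: 0.2
```

```bash
python3 -c "
from h import *
l,s=loc();print((l*1000).round(1),s['ee_rot'],s['width'],s['t'],s['force'],s['moment'],s['gripper_force'])"
```

```text
[-47.9  16.1 121.7] [-3.14148139e+00 -1.17243756e-04  1.39672191e-01] 0.05251013933061011 6.8333 [ 0.04687945 -1.00664946 -1.01389366] [-0.178668    0.00283384 -0.0052684 ] 0.1906799800508452
```

>>> arm_command:
  commands:
    - {"tx": 0,"ty": -0.006,"tz": 0,"twist": 0}
    - {"tx": 0,"ty": -0.012,"tz": 0,"twist": 0}
    - {"tx": 0,"ty": -0.018,"tz": 0,"twist": 0}
    - {"tx": 0,"ty": -0.018,"tz": 0,"twist": 0}
    - {"tx": 0,"ty": -0.018,"tz": 0,"twist": 0}
    - {"tx": 0,"ty": -0.018,"tz": 0,"twist": 0}
    - {"tx": 0,"ty": -0.018,"tz": 0,"twist": 0}
    - {"tx": 0,"ty": -0.018,"tz": 0,"twist": 0}

```text
t: 7.5
eef_pos: [0.5377, 0.1486, 0.1215]
ee_rot: [-3.142, 0.0, 0.139]
force: [-0.9, -0.6, -0.9]
width: 0.0526
gripper_force: 0.3
```

```bash
python3 -c "
from h import *
l,s=loc();print((l*1000).round(1),s['ee_rot'],s['width'],s['t'],s['force'],s['moment'],s['gripper_force'])
f=grab_frame('top');g=grab_frame('side')
cv2.imwrite('pics/c2.png',np.hstack([cv2.resize(f[150:250,170:300],(400,308),interpolation=cv2.INTER_CUBIC),cv2.resize(g[160:260,240:340],(400,400),interpolation=cv2.INTER_CUBIC)[:308]])[:,:,::-1])"
```

```text
[-47.7  20.3 121.5] [-3.14159088e+00  2.20196788e-06  1.39148006e-01] 0.05264418628830102 7.5 [-0.85412327 -0.57043482 -0.93113073] [-0.21600365  0.16044281 -0.00836421] 0.26343001212808304
```

View pics/c2.png

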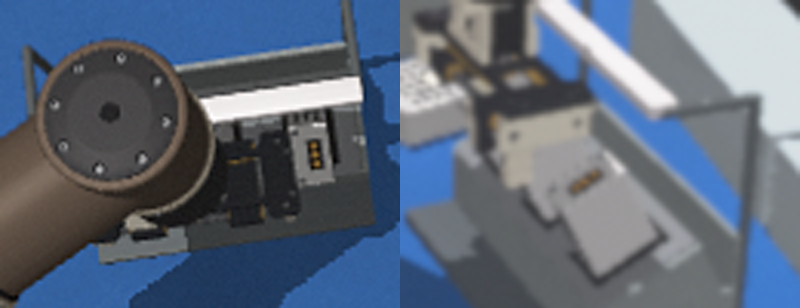

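The middle module gives about 8 mm at under 1 N, so this is the loose one. I'll push a little further to be sure, then rock it to the right.

>>> arm_command:
  commands:
    - {"tx": 0,"ty": -0.008,"tz": 0,"twist": 0}
    - {"tx": 0,"ty": -0.008,"tz": 0,"twist": 0}
    - {"tx": 0,"ty": -0.008,"tz": 0,"twist": 0}
    - {"tx": 0,"ty": -0.008,"tz": 0,"twist": 0}
    - {"tx": 0,"ty": -0.008,"tz": 0,"twist": 0}
    - {"tx": 0,"ty": -0.008,"tz": 0,"twist": 0}
    - {"tx": 0,"ty": -0.008,"tz": 0,"twist": 0}
    - {"tx": 0,"ty": -0.008,"tz": 0,"twist": 0}

```text
t: 8.27
eef_pos: [0.5373, 0.1502, 0.1217]
ee_rot: [3.141, 0.0, 0.139]
force: [-1.4, -5.3, 4.2]
width: 0.0522
gripper_force: 2.6
```

>>> arm_command:
  commands:
    - {"tx": 0,"ty": 0.03,"tz": 0,"twist": 0}
    - {"tx": 0,"ty": 0.06,"tz": 0,"twist": 0}
    - {"tx": 0,"ty": 0.09,"tz": 0,"twist": 0}
    - {"tx": 0,"ty": 0.1,"tz": 0,"twist": 0}
    - {"tx": 0,"ty": 0.11,"tz": 0,"twist": 0}
    - {"tx": 0,"ty": 0.12,"tz": 0,"twist": 0}
    - {"tx": 0,"ty": 0.13,"tz": 0,"twist": 0}
    - {"tx": 0,"ty": 0.13,"tz": 0,"twist": 0}

```text
t: 8.93
eef_pos: [0.5421, 0.1183, 0.1216]
ee_rot: [-3.141, -0.0, 0.139]
force: [0.4, 0.4, 0.3]
width: 0.0523
gripper_force: 0.1
```

>>> arm_command:
  commands:
    - {"tx": 0,"ty": 0.006,"tz": 0,"twist": 0}
    - {"tx": 0,"ty": 0.012,"tz": 0,"twist": 0}
    - {"tx": 0,"ty": 0.012,"tz": 0,"twist": 0}
    - {"tx": 0,"ty": 0.012,"tz": 0,"twist": 0}
    - {"tx": 0,"ty": 0.012,"tz": 0,"twist": 0}
    - {"tx": 0,"ty": 0.012,"tz": 0,"twist": 0}
    - {"tx": 0,"ty": 0.012,"tz": 0,"twist": 0}
    - {"tx": 0,"ty": 0.012,"tz": 0,"twist": 0}

```text
t: 9.6
eef_pos: [0.5424, 0.1161, 0.1217]
ee_rot: [-3.141, -0.0, 0.14]
force: [-2.4, 4.0, 3.0]
width: 0.0529
gripper_force: 2.6
```

```bash
python3 -c "
from h import *
l,s=loc();print((l*1000).round(1),s['ee_rot'],s['width'],s['t'],s['force'],s['moment'],s['gripper_force'])"
```

```text
[-47.6 -12.6 121.7] [-3.14087831e+00 -3.94993585e-04  1.39542176e-01] 0.05285351126892305 9.6 [-2.41894487  4.03789832  3.03202692] [1.8099333  0.93217846 0.07629872] 2.6187955793284345
```

>>> arm_command:
  commands:
    - {"tx": 0,"ty": -0.03,"tz": 0,"twist": 0}
    - {"tx": 0.004,"ty": -0.06,"tz": 0,"twist": 0}
    - {"tx": 0.012,"ty": -0.072,"tz": 0.006,"twist": 0}
    - {"tx": 0.012,"ty": -0.072,"tz": 0.012,"twist": 0}
    - {"tx": 0.012,"ty": -0.072,"tz": 0.012,"twist": 0}
    - {"tx": 0.012,"ty": -0.072,"tz": 0.012,"twist": 0}
    - {"tx": 0.012,"ty": -0.072,"tz": 0.012,"twist": 0}
    - {"tx": 0.012,"ty": -0.072,"tz": 0.012,"twist": 0}

```text
t: 10.27
eef_pos: [0.5428, 0.1335, 0.1185]
ee_rot: [3.142, 0.0, 0.139]
force: [0.3, -0.4, -0.2]
width: 0.0527
gripper_force: 0.0
```

>>> arm_command:
  commands:
    - {"tx": 0,"ty": 0,"tz": 0,"twist": 0}
    - {"tx": 0,"ty": 0,"tz": 0,"twist": 0}
    - {"tx": 0,"ty": 0,"tz": 0,"twist": 0}
    - {"tx": 0,"ty": 0,"tz": 0,"twist": 0}
    - {"tx": 0,"ty": 0,"tz": 0,"twist": 0}
    - {"tx": 0,"ty": 0,"tz": 0,"twist": 0}
    - {"tx": 0,"ty": 0,"tz": 0,"twist": 0}
    - {"tx": 0,"ty": 0,"tz": 0,"twist": 0}
  claw: 0.3
  grip_force: 45

```text
t: 10.93
eef_pos: [0.5428, 0.1336, 0.1186]
ee_rot: [3.141, 0.0, 0.139]
force: [0.2, -1.1, 0.9]
width: 0.0357
gripper_force: 45.0
```

```bash
python3 -c "
from h import *
l,s=loc();print((l*1000).round(1),s['ee_rot'],s['width'],s['t'],s['force'],s['moment'],s['gripper_force'])"
```

```text
[-44.7   4.7 118.6] [3.14138410e+00 6.31675988e-05 1.39226823e-01] 0.03571715346659065 10.9333 [ 0.16755063 -1.14651587  0.86282632] [-0.65065971 -0.10040588  0.03208402] 44.95588660240173
```

>>> arm_command:
  commands:
    - {"tx": -0.012,"ty": 0,"tz": -0.025,"twist": 0}
    - {"tx": -0.024,"ty": 0,"tz": -0.05,"twist": 0}
    - {"tx": -0.036,"ty": 0,"tz": -0.077,"twist": 0}
    - {"tx": -0.051,"ty": 0,"tz": -0.109,"twist": 0}
    - {"tx": -0.068,"ty": 0,"tz": -0.145,"twist": 0}
    - {"tx": -0.085,"ty": 0,"tz": -0.181,"twist": 0}
    - {"tx": -0.102,"ty": 0,"tz": -0.217,"twist": 0}
    - {"tx": -0.119,"ty": 0,"tz": -0.253,"twist": 0}

```text
t: 11.6
eef_pos: [0.5121, 0.1292, 0.1826]
ee_rot: [3.141, 0.001, 0.139]
force: [-0.3, -0.2, -4.5]
width: 0.0357
gripper_force: 44.9
```

```bash
python3 -c "
from h import *
l,s=loc();print((l*1000).round(1),s['ee_rot'],s['width'],s['t'],s['force'],s['moment'],s['gripper_force'])
g=grab_frame('side')
cv2.imwrite('pics/c3.png',cv2.resize(g[110:270,210:370],(560,560),interpolation=cv2.INTER_CUBIC)[:,:,::-1])"
```

```text
[-75.7   4.7 182.6] [3.14148574e+00 1.14677270e-03 1.39082137e-01] 0.03567205272908321 11.6 [-0.32299253 -0.15337061 -4.51009003] [-0.08501491  0.19217953 -0.02571646] 44.943607449531555
```

View pics/c3.png

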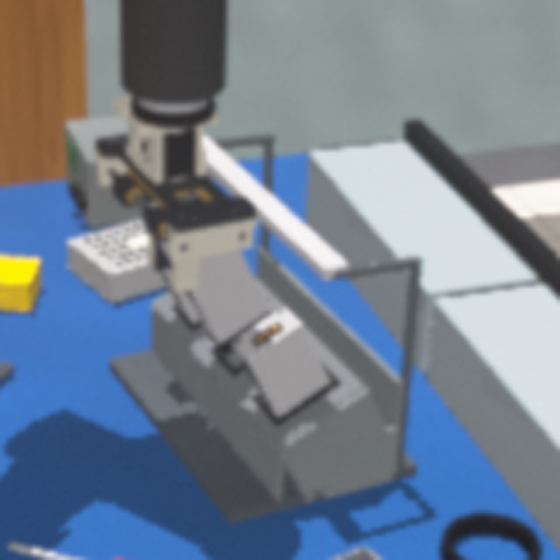

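The middle module is out and held with its lean kept: the load is 4.5 N and the width 35.7 mm. The right module is still seated. Next I lift and carry it.

>>> arm_command:
  commands:
    - {"tx": -0.03,"ty": 0,"tz": -0.07,"twist": 0}
    - {"tx": -0.06,"ty": 0,"tz": -0.14,"twist": 0}
    - {"tx": -0.09,"ty": 0,"tz": -0.21,"twist": 0}
    - {"tx": -0.12,"ty": 0,"tz": -0.3,"twist": 0}
    - {"tx": -0.18,"ty": 0,"tz": -0.39,"twist": 0}
    - {"tx": -0.25,"ty": 0.08,"tz": -0.45,"twist": 0}
    - {"tx": -0.25,"ty": 0.2,"tz": -0.45,"twist": 0}
    - {"tx": -0.25,"ty": 0.36,"tz": -0.45,"twist": 0}

```text
t: 12.32
eef_pos: [0.4633, 0.0323, 0.296]
ee_rot: [-3.14, -0.003, 0.143]
force: [1.7, 0.7, -5.1]
width: 0.036
gripper_force: 45.0
```

>>> arm_command:
  commands:
    - {"tx": 0,"ty": 0.13,"tz": 0,"twist": 0}
    - {"tx": 0,"ty": 0.26,"tz": 0,"twist": 0}
    - {"tx": 0,"ty": 0.39,"tz": 0,"twist": -0.01}
    - {"tx": -0.01,"ty": 0.52,"tz": 0,"twist": -0.02}
    - {"tx": -0.02,"ty": 0.65,"tz": 0,"twist": -0.03}
    - {"tx": -0.028,"ty": 0.78,"tz": 0,"twist": -0.041}
    - {"tx": -0.028,"ty": 0.9,"tz": 0,"twist": -0.041}
    - {"tx": -0.028,"ty": 1.0,"tz": 0,"twist": -0.041}

```text
t: 12.98
eef_pos: [0.4909, -0.2187, 0.2942]
ee_rot: [-3.141, 0.001, 0.267]
force: [0.9, 0.6, -5.0]
width: 0.0355
gripper_force: 45.0
```

```bash
cat > c.py <<'E'
from h import *
pb=np.array([.5423,-.2489,.268])
l,s=loc(p=pb);print((l*1000).round(1),s['ee_rot'],s['width'],s['t'],s['force'],s['moment'],s['gripper_force'])
E
python3 c.py
```

```text
[-41.5  42.7 294.2] [-3.14120453e+00  8.43979218e-04  2.67433655e-01] 0.035502588076205745 12.9833 [ 0.88796225  0.56164549 -4.99552027] [0.05019849 0.0379929  0.00486709] 44.957603216171265
```

>>> arm_command:
  commands:
    - {"tx": -0.012,"ty": 0.1,"tz": 0,"twist": 0}
    - {"tx": -0.024,"ty": 0.17,"tz": 0.06,"twist": 0}
    - {"tx": -0.024,"ty": 0.17,"tz": 0.17,"twist": 0}
    - {"tx": -0.024,"ty": 0.17,"tz": 0.29,"twist": 0}
    - {"tx": -0.024,"ty": 0.17,"tz": 0.41,"twist": 0}
    - {"tx": -0.024,"ty": 0.17,"tz": 0.53,"twist": 0}
    - {"tx": -0.024,"ty": 0.17,"tz": 0.62,"twist": 0}
    - {"tx": -0.024,"ty": 0.17,"tz": 0.66,"twist": 0}

```text
t: 13.65
eef_pos: [0.4946, -0.2587, 0.1258]
ee_rot: [-3.138, 0.005, 0.267]
force: [-1.0, 0.1, -4.7]
width: 0.0352
gripper_force: 45.0
```

```bash
cat >> c.py <<'E'
import sys
if len(sys.argv)>1:
    g=grab_frame('side');f=grab_frame('top')
    cv2.imwrite(sys.argv[1],np.hstack([cv2.resize(g[200:350,230:380],(450,450),interpolation=cv2.INTER_CUBIC),cv2.resize(f[165:265,310:410],(350,350),interpolation=cv2.INTER_CUBIC)[np.clip(np.arange(450),0,349)]])[:,:,::-1])
E
python3 c.py pics/c4.png
```

```text
[-48.6   3.2 125.8] [-3.13841128  0.005165    0.26721803] 0.03517713913897104 13.65 [-1.00225229  0.0902881  -4.73720888] [-0.0223661   0.27574006 -0.00660359] 44.957072138786316
```

View pics/c4.png

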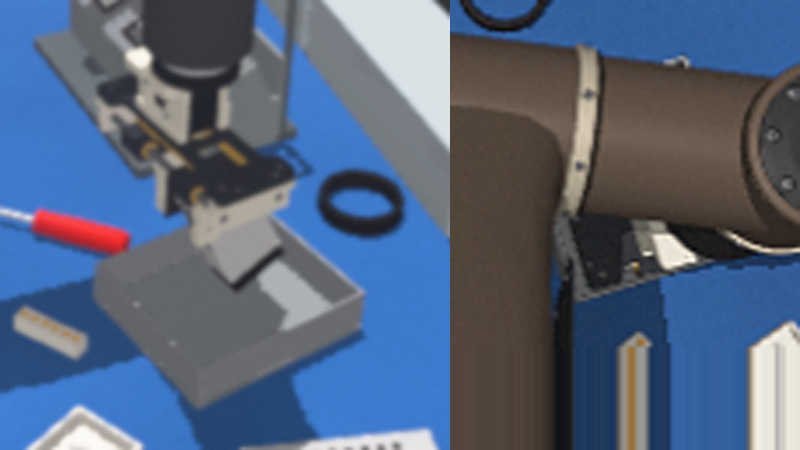

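```bash
cat > d.py <<'E'
from h import *
pb=np.array([.5423,-.2489,.268])
def back(uv,y):
    f=lambda q:proj('side',pl(pb,[q[0],y,q[1]]))[0]-uv
    return least_squares(f,[0,.05]).x
for u,v in((235,290),(284,247),(210,245)):print((back(np.array([230+u/3,200+v/3]),.003-.018)*1000).round(1))
E
python3 d.py
```

```text
[ 0.4 42.4]
[55.2 70.1]
[-32.1 109.9]
```

The image puts the low front edge 42 mm above the table at bin x of about 0, with a lean of about 26°, which matches the model. I'll lower it to touch.

>>> arm_command:
  commands:
    - {"tx": 0,"ty": 0,"tz": 0.05,"twist": 0}
    - {"tx": 0,"ty": 0,"tz": 0.09,"twist": 0}
    - {"tx": 0,"ty": 0,"tz": 0.12,"twist": 0}
    - {"tx": 0,"ty": 0,"tz": 0.13,"twist": 0}
    - {"tx": 0,"ty": 0,"tz": 0.135,"twist": 0}
    - {"tx": 0,"ty": 0,"tz": 0.135,"twist": 0}
    - {"tx": 0,"ty": 0,"tz": 0.135,"twist": 0}
    - {"tx": 0,"ty": 0,"tz": 0.135,"twist": 0}

```text
t: 14.42
eef_pos: [0.4976, -0.2595, 0.0962]
ee_rot: [3.141, -0.001, 0.268]
force: [0.3, -0.7, -4.1]
width: 0.0351
gripper_force: 45.0
```

```bash
python3 c.py
```

```text
[-45.9   1.7  96.2] [ 3.14109900e+00 -7.97942603e-04  2.68120109e-01] 0.03507250411657081 14.4167 [ 0.31070512 -0.67117103 -4.06872798] [-0.13418566  0.15782365  0.02861013] 44.957315325737
```

>>> arm_command:
  commands:
    - {"tx": 0,"ty": 0,"tz": 0.006,"twist": 0}
    - {"tx": 0,"ty": 0,"tz": 0.012,"twist": 0}
    - {"tx": 0,"ty": 0,"tz": 0.018,"twist": 0}
    - {"tx": 0,"ty": 0,"tz": 0.024,"twist": 0}
    - {"tx": 0,"ty": 0,"tz": 0.026,"twist": 0}
    - {"tx": 0,"ty": 0,"tz": 0.026,"twist": 0}
    - {"tx": 0,"ty": 0,"tz": 0.026,"twist": 0}
    - {"tx": 0,"ty": 0,"tz": 0.026,"twist": 0}

```text
t: 15.08
eef_pos: [0.4971, -0.2596, 0.0904]
ee_rot: [3.141, -0.0, 0.269]
force: [-4.5, 1.8, 8.4]
width: 0.0359
gripper_force: 45.0
```

```bash
python3 c.py
```

```text
[-46.4   1.6  90.4] [ 3.14088431e+00 -2.05756121e-04  2.68509891e-01] 0.03591011513415571 15.0833 [-4.47206017  1.78097192  8.36203999] [0.76815981 1.80785059 0.1883083 ] 44.969943165779114
```

The front edge is on the bin floor. With a lighter grip I'll swing the top forward along the arc so the module turns upright about that edge.

>>> arm_command:
  commands:
    - {"tx": 0,"ty": 0,"tz": 0,"twist": 0}
    - {"tx": 0,"ty": 0,"tz": 0,"twist": 0}
    - {"tx": 0.014,"ty": 0,"tz": -0.004,"twist": 0}
    - {"tx": 0.028,"ty": 0,"tz": -0.009,"twist": 0}
    - {"tx": 0.042,"ty": 0,"tz": -0.013,"twist": 0}
    - {"tx": 0.056,"ty": 0,"tz": -0.017,"twist": 0}
    - {"tx": 0.06,"ty": 0,"tz": -0.018,"twist": 0}
    - {"tx": 0.06,"ty": 0,"tz": -0.018,"twist": 0}
  grip_force: 12

```text
t: 15.75
eef_pos: [0.5125, -0.2556, 0.0947]
ee_rot: [3.14, -0.001, 0.269]
force: [-2.3, 1.2, 6.7]
width: 0.0362
gripper_force: 12.0
```

```bash
python3 c.py pics/c5.png
```

```text
[-30.5   1.4  94.7] [ 3.14043541e+00 -1.19492089e-03  2.68666991e-01] 0.036194582864732094 15.75 [-2.30170049  1.15718551  6.70209555] [0.34905844 0.92278091 0.05079103] 12.00385496020317
```

View pics/c5.png

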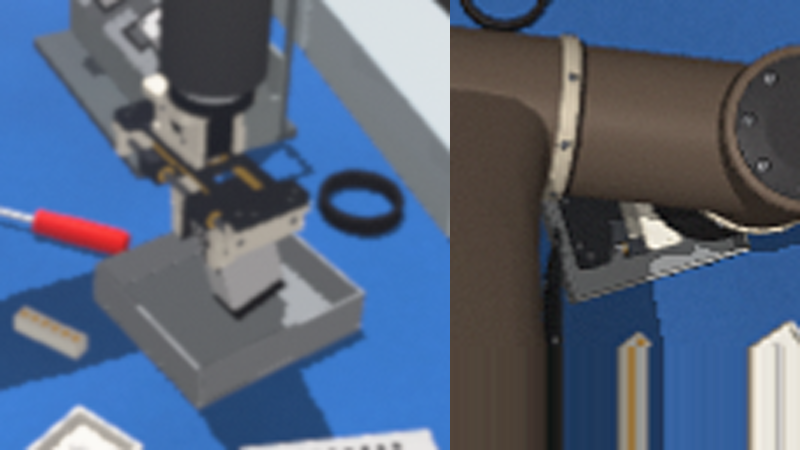

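```bash
sed -i 's/^for u,v.*//' d.py
cat > e.py <<'E'
from d import *
for u,v in((235,319),(285,285)):print((back(np.array([230+u/3,200+v/3]),.0015-.018)*1000).round(1))
E
python3 e.py
```

```text
[1.9 7.2]
[59.8 22.7]
```

The lean is down to about 15° and the edge has stayed put, so I'll finish the arc.

>>> arm_command:
  commands:
    - {"tx": 0.016,"ty": 0,"tz": -0.003,"twist": 0}
    - {"tx": 0.032,"ty": 0,"tz": -0.005,"twist": 0}
    - {"tx": 0.048,"ty": 0,"tz": -0.007,"twist": 0}
    - {"tx": 0.064,"ty": 0,"tz": -0.008,"twist": 0}
    - {"tx": 0.08,"ty": 0,"tz": -0.008,"twist": 0}
    - {"tx": 0.096,"ty": 0,"tz": -0.008,"twist": 0}
    - {"tx": 0.112,"ty": 0,"tz": -0.008,"twist": 0}
    - {"tx": 0.112,"ty": 0,"tz": -0.008,"twist": 0}

```text
t: 16.52
eef_pos: [0.5406, -0.2479, 0.0968]
ee_rot: [3.14, -0.003, 0.269]
force: [-0.4, 1.3, 6.9]
width: 0.0357
gripper_force: 12.0
```

```bash
python3 c.py pics/c6.png
```

```text
[-1.4  1.4 96.8] [ 3.14011489e+00 -2.66020916e-03  2.68902366e-01] 0.0356884347313851 16.5167 [-0.44716314  1.32764283  6.91378585] [ 0.88910079  0.22508215 -0.007307  ] 12.002748548984528
```

View pics/c6.png

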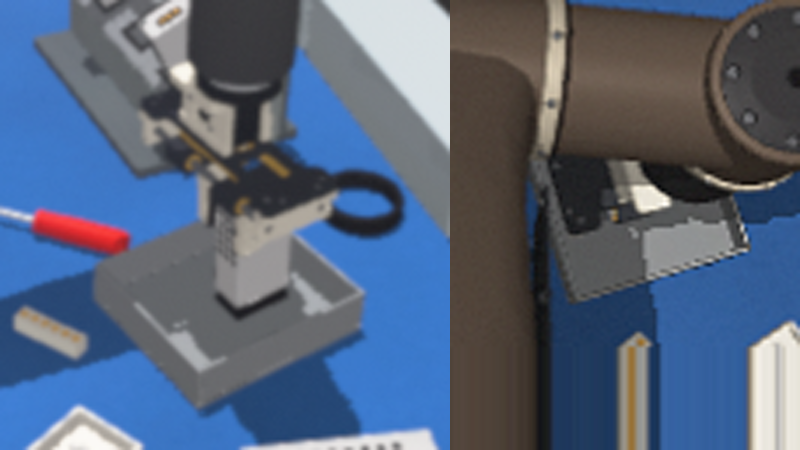

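It stands practically upright inside the bin, with its foot edge running from (238,319) to (289,293) in the crop. I'll give it the last couple of degrees, then open.

>>> arm_command:
  commands:
    - {"tx": 0.006,"ty": 0,"tz": 0,"twist": 0}
    - {"tx": 0.012,"ty": 0,"tz": 0,"twist": 0}
    - {"tx": 0.016,"ty": 0,"tz": 0,"twist": 0}
    - {"tx": 0.016,"ty": 0,"tz": -0.004,"twist": 0}
    - {"tx": 0.016,"ty": 0,"tz": -0.006,"twist": 0}
    - {"tx": 0.016,"ty": 0,"tz": -0.006,"twist": 0}
    - {"tx": 0.016,"ty": 0,"tz": -0.006,"twist": 0}
    - {"tx": 0.016,"ty": 0,"tz": -0.006,"twist": 0}

```text
t: 17.28
eef_pos: [0.5424, -0.2468, 0.0968]
ee_rot: [-3.141, 0.0, 0.268]
force: [-0.1, -0.3, -3.4]
width: 0.0359
gripper_force: 12.0
```

>>> arm_command:
  commands:
    - {"tx": 0,"ty": 0,"tz": 0,"twist": 0}
    - {"tx": 0,"ty": 0,"tz": 0,"twist": 0}
    - {"tx": 0,"ty": 0,"tz": 0,"twist": 0}
    - {"tx": 0,"ty": 0,"tz": 0,"twist": 0}
    - {"tx": 0,"ty": 0,"tz": 0,"twist": 0}
    - {"tx": 0,"ty": 0,"tz": 0,"twist": 0}
    - {"tx": 0,"ty": 0,"tz": 0,"twist": 0}
    - {"tx": 0,"ty": 0,"tz": 0,"twist": 0}
  claw: 0.8

```text
t: 17.95
eef_pos: [0.5425, -0.2469, 0.0971]
ee_rot: [3.142, -0.0, 0.268]
force: [-0.3, 0.4, -0.4]
width: 0.07
gripper_force: 0.0
```

>>> arm_command:
  commands:
    - {"tx": 0,"ty": 0,"tz": -0.04,"twist": 0}
    - {"tx": 0,"ty": 0,"tz": -0.1,"twist": 0}
    - {"tx": 0,"ty": 0,"tz": -0.18,"twist": 0}
    - {"tx": 0,"ty": 0,"tz": -0.28,"twist": 0}
    - {"tx": 0,"ty": 0,"tz": -0.38,"twist": 0}
    - {"tx": -0.1,"ty": 0,"tz": -0.48,"twist": 0}
    - {"tx": -0.2,"ty": 0,"tz": -0.5,"twist": 0}
    - {"tx": -0.3,"ty": 0,"tz": -0.5,"twist": 0}

```text
t: 18.62
eef_pos: [0.4707, -0.2672, 0.2252]
ee_rot: [3.139, -0.004, 0.269]
force: [0.2, -0.5, -0.3]
width: 0.0701
gripper_force: 0.0
```

```bash
python3 c.py pics/c7.png; python3 -c "
from h import *
g=grab_frame('side')
a=cv2.resize(g[150:350,230:380],(450,600),interpolation=cv2.INTER_CUBIC)
cv2.imwrite('pics/c8.png',a[:,:,::-1])"
```

```text
[-73.9   1.3 225.2] [ 3.13906768 -0.00398592  0.26889815] 0.07013873828114936 18.6167 [ 0.20377639 -0.49949029 -0.27889781] [-0.04356018 -0.01376205 -0.03985198] 0.0
```

View pics/c8.png

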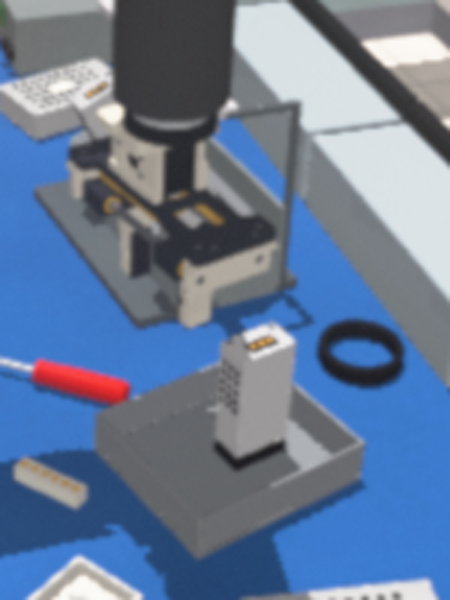

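The module stands upright on its foot in the bin, with the foot at about (250,450) in the crop. The gripper is clear and nothing is being touched, so I'm handing in.

```bash
python3 -c "
from station import *
print(job_done())"
```

```text
the job is handed in; nothing more can be done
None
```

The middle module was the loose one: it rocked to both stops at 4–5 N or less, and I drew it out and stood it upright in the repair bin before letting go; the left one tested stiff, the right one I did not rock, and I handed the job in at about 19 s with no verdict returned.

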